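# Peel the top specimen tray off a sticky stack and show it over the light pad

### The job

Gently swing the clear cover of the tray dispenser up and back until it is fully open against its stop, and leave it open. The nested trays cling together: peel off only the top one by its ear, raising that corner first while the opposite corner still sits on the stack, and leave the other trays in their place. Finish while still holding the tray, level and still in the air, about 10 cm above the middle of the light pad, without disturbing the other things on the bench.

Things in the scene. Friction and masses are not known exactly. Their poses are not given: they have to be found in the camera images.
- cover (a joint): hinge angle of the clear cover, rad: 0 = closed (lying level over the stack), grows as the front edge swings up and back, 1.6 = fully open against its stop. A stiff friction hinge (about 0.35 N m): the cover stays where it is left. Starts between 0 and 0.25. The cover is a clear plate 185 x 150 x 4 mm, 0.25 kg; closed, its top face is level with the hinge line and its front edge is 190 mm in front of the hinge line
- cover_hinge (a point): middle of the cover's hinge line, 105 mm above the bench, at the rear of the dispenser (the side away from the robot). Axes are the dispenser's: x points from the front to the rear, y along the hinge line to the left, z up; it does not turn with the cover. From here the middle of the dispenser's base is 98 mm along -x
- cover_bar (a point): middle of the cover's handle: a round steel bar 10 mm thick and 90 mm long, parallel to the hinge line, on two end legs 50 mm above the cover's top face, 165 mm from the hinge line along the cover (vector from the hinge line with the cover closed: -165 mm x, +50 mm z). With the cover open the bar is on its rear side. The axes turn with the cover
- dispenser: fixed grey base plate 215 x 170 x 10 mm with low fences that keep the stack from sliding and two aluminium hinge posts 112 mm high at the rear. Origin under its middle on the bench; x points to the rear (away from the robot), y left, z up
- stack: the other white nested trays, one loose piece, about 0.5 kg, on the base plate: rim 150 x 110 mm, its top face 36 mm above the underside, basin opening 128 x 88 mm. Four sprung nubs (12 mm balls), one per side, overlap the top tray's rim by 2 mm and give way at 1 to 2 N each: a straight pull tends to lift and shift the stack. Origin at the middle of its underside, axes as the dispenser
- tray: the top white tray, about 0.13 kg: rim 150 (x) x 110 (y) mm and 4 mm thick, its top face 20 mm above the tray's underside; basin 120 x 80 mm outside, sunk 16 mm into the stack, so that its rim lies on the stack's rim. Origin at the middle of its underside; axes as the dispenser while stacked
- tray_ear (a point): grip point on the tray's upright ear at its front left corner: a tab 10 mm thick, 28 mm long along the tray's corner-to-corner diagonal, rising 34 mm above the rim's top face. This point is in the middle of the tab's thickness and length, 24 mm above the rim's top face and 10 mm below the ear's top, at (-62, 45.5, 44) mm in the tray's axes. The thickness direction is level, at +53.7 deg from the tray's x axis towards its y. Axes as the tray
- tray_ear_corner (a point): outer corner of the tray's rim at the ear, underside of the rim, at (-75, 55, 16) mm in the tray's axes
- tray_far_corner (a point): opposite corner of the tray's rim, underside of the rim, at (75, -55, 16) mm in the tray's axes
- pad_center (a point): middle of the top face of the light pad: a fixed flat grey pad 150 x 190 x 18 mm with a white panel on top, lying left or right of the dispenser; on the other side lies a fixed blue book of like size, 22 mm thick. z up
- reagent: amber bottle, 60 mm diameter, 130 mm high, rear left; origin under its middle. Leave alone
- beaker: glass beaker, 70 mm diameter, 80 mm high, rear right; origin under its middle. Leave alone
- petri: closed glass dish, 72 mm diameter, 20 mm high, behind the dispenser on the right; origin under its middle. Leave alone
- spatula: spatula 170 mm long, wooden handle, lying behind the dispenser. Leave alone
- specimen_jar: closed jar, 60 mm diameter, 80 mm high, left of the dispenser's rear; origin under its middle. Leave alone
- slide_box: black slide box 90 x 60 x 32 mm, right of the dispenser's rear; origin under its middle. Leave alone
There are look-alikes about, which are no part of the job. What is shaped like the stack but orange or purple is not meant.

How it is judged (in metres and radians):
On the way, in this order (a step that is already met when the one before it is completed fails the run):
1. cover fully open and still against its stop (value of joint cover above 1.53 rad and velocity of joint cover below 0.2 rad/s), for 0.2 s.
2. the ear's corner raised more than 20 mm off the stack's rim while the opposite corner is within 8 mm of it (z of tray_ear_corner in the frame of stack above 0.056 m and z of tray_far_corner in the frame of stack below 0.044 m), for 0.05 s.
3. the whole tray more than 30 mm above the stack's rim, the stack still in its place (z of each of tray_ear_corner, tray_far_corner in the frame of stack above 0.066 m and distance of stack from where it was at the start of the episode below 0.012 m), for 0.1 s.
At the end, for the whole second after the job is handed in: The gripper holds the tray still and level (within 0.15 rad), its middle within 40 mm sideways of the light pad's middle and its underside 60 to 150 mm above the pad's face, carried by nothing else; the cover is open (beyond 1.5 rad); the rest of the stack is within 12 mm of its place and upright (horizontal distance between tray and pad_center below 0.04 m and z of tray in the frame of pad_center between 0.06 and 0.15 m and angle between tray's own z axis and vertical below 0.15 rad and linear speed of tray below 0.03 m/s and angular speed of tray below 0.15 rad/s and contact force between tray and the fingers above 1 N and value of joint cover above 1.5 rad and distance of stack from where it was at the start of the episode below 0.012 m and angle between stack's own z axis and vertical below 0.05 rad and contact force between tray and stack below 0.1 N and contact force between tray and dispenser below 0.1 N); the arm keeps its last pose, push and grip.
It fails at once if the cover is swung faster than 2 rad/s (velocity of joint cover above 2 rad/s or velocity of joint cover below -2 rad/s).
It fails at once if the rest of the stack comes up or shifts by more than 20 mm (distance of stack from where it was at the start of the episode above 0.02 m).
It fails at once if another thing on the bench is moved by more than 30 mm (distance of any of reagent, beaker, petri, spatula, specimen_jar, slide_box from where it was at the start of the episode above 0.03 m).
It also fails if it takes over 54 s, if anything falls off the work surface, if the arm or the gripper's body presses on something with over 40 N, if the wrist force passes 120 N, or if a joint passes its speed limit or range.

### The arm

A 6-joint arm with a two-finger parallel gripper is mounted at the origin on the work surface. World frame = base frame: x ahead of the robot, y to its left, z up, the work surface at z = 0. Lengths are in mm, angles in degrees, forces in N, time in s.
With the tool pointing down it reaches from about 275 to 850 mm from the base axis. Payload 5.2 kg.
Tool frame: the origin (TCP) lies at the centre of the arm's flange, where the gripper is bolted on; the fingertips stand 173 mm ahead of it and the grasp point (between the pads) lies 155 mm ahead of it; z points along the fingers, y is the line along which they close (so a half turn about z gives the same grasp; the last joint's range is limited). The gripper opens to 85 mm and grips with 20 to 120 N. Pads are 22 mm wide; open, the fingers measure 114 mm over their backs; the gripper's body (76 mm by 85 mm) begins 54 mm behind the grasp point. The pads swing forward as they close: fully open they stand 13 mm farther back than shut.
Start: joints at [-88.969, 14.817, 87.949, -0, 77.235, -11.62], TCP at [120.477, -536.649, 404.71] pointing down, gripper open.
Joint ranges: [-179.93, 179.93], [-52.35, 119.4], [10.71, 147.94], [-69.91, 249.91], [12.55, 155.21], [-178.61, 178.61]. Speed limits (degrees/s): [147.25, 147.25, 180, 180, 180, 180].

### API

Orientations are given as [roll, pitch, yaw] about the fixed x, y, z axes, in that order (R = Rz(yaw) Ry(pitch) Rx(roll)).
In Python, from workcell import sense, capture, calibration, sign_off gives the robot as it stands.
- The arm moves only by the shell command python3 -m pendant 'ROWS'. ROWS is JSON, a list of rows, each an object of numbers: "grip": the opening, from 0 (shut) to 1 (fully open); "tx", "ty", "tz": the shift along the tool's x, y, z in m; "ax", "ay", "az": the turn, a rotation vector about the tool's x, y, z in degrees. In form: [{"grip": .., "tx": .., "ty": .., "tz": .., "ax": .., "ay": .., "az": ..}, ...]. A call has exactly 5 rows; each row is the pose to reach, as a shift and turn from the pose commanded when the call began, along the tool's axes at that moment; what a row does not reach only later rows make up. A row lasts 1/8 s, in which the tool goes at most 62.5 mm and 10.7 degrees, less where a joint would pass 70% of its speed; a pose out of reach is approached as far as the arm can. A call with a gripper value outside its range is refused whole. The fingers move at their own pace and stop on an object; the grip force is fixed at half the most. Time passes only in rows, so rows that repeat a pose let the fingers close, or fill a call up. It gives the time, the measured TCP pose, the force, the opening and the grip force at its end, in the units of the state.
- sense(): the state, without advancing time (a new reading comes with each control period).
- capture(name): name is "scene" or "top" or "wrist"; returns the picture (420x560x3 uint8, red, green, blue); there is no depth.
- calibration(name): a dict with "mtx" (3x3 intrinsics, pixels), "R" (3x3) and "t" (3): a world point X has camera coordinates R X + t; the wrist camera has in their place "hand_eye" (4x4, takes a point from camera to tool coordinates, whose origin is the TCP and whose axes are the flange's). Camera axes: x right, y down, z forward; pixel columns grow to the right and rows downward; lengths in mm; the calibration is good to about 2 mm. A picture is of the moment at which its call begins: read the wrist's pose just before it. calibration takes no time and is no camera call.
- sign_off(): hands the job in; it is judged then, once.
The state is a dict: "clock": time; "joint_positions": joint angles; "qd": joint speeds; "joint_efforts": joint torques, N m; "position": TCP position; "eef_rot": TCP orientation; "contact_force": force on the tool from outside, world axes, zero at the start; "wrist_torque": the same for the moment, N m; "width": opening from 0.0 (shut) to 1.0 (fully open); "finger_force": force on a finger pad.
Only numpy, scipy, OpenCV 4.12 (cv2) and the standard library are available. Lean on these libraries where they do the work, as an engineer would, in place of code of your own. Each camera call takes 0.05 s, during which the arm holds its last target. There are 200 camera calls.

## Working session

There is one attempt and no reset: what is moved stays moved. The work goes in short steps, Python scripts to look and compute and a shell command to move; the robot and the scene stay as the last step left them, time stands still between calls to the robot, and variables do not carry over. Pictures are saved under pics/ and viewed, at most 10 in all, crops included, and the job is handed in when it is done.

```bash
mkdir -p pics; python3 - <<'E'
from workcell import *
import cv2,numpy as np
a=capture("scene");b=capture("top")
cv2.imwrite("pics/scene.png",a[...,::-1]);cv2.imwrite("pics/top.png",b[...,::-1])
for n in("scene","top","wrist"):print(n,calibration(n))
print(sense())
E
```

```text
scene {'mtx': array([[485.34661143,   0.        , 277.44211   ],
       [  0.        , 485.34661143, 212.18371367],
       [  0.        ,   0.        ,   1.        ]]), 'R': array([[-0.87287383,  0.48749071, -0.02107343],
       [ 0.29919186,  0.50060057, -0.81233201],
       [-0.38545494, -0.71536835, -0.58281439]]), 't': array([ 413.06069013,  -43.72824186, 1566.24720762])}
top {'mtx': array([[410.44348626,   0.        , 278.53739186],
       [  0.        , 410.44348626, 204.93158608],
       [  0.        ,   0.        ,   1.        ]]), 'R': array([[ 0.02889901, -0.99943636, -0.01708236],
       [-0.99618482, -0.02738876, -0.08285932],
       [ 0.08234475,  0.01941174, -0.99641484]]), 't': array([   7.05722875,  501.9492514 , 1226.89230161])}
wrist {'mtx': array([[361.99629007,   0.        , 279.91556746],
       [  0.        , 361.99629007, 210.50731534],
       [  0.        ,   0.        ,   1.        ]]), 'hand_eye': array([[ 5.89788718e-04, -9.61365512e-01, -2.75274418e-01,
         6.99207616e+01],
       [ 9.99999670e-01,  7.21041703e-04, -3.75611013e-04,
        -2.02681419
[... 178 characters left out ...]

{'clock': 0.1, 'joint_positions': array([-8.89701016e+01,  1.48571891e+01,  8.80062393e+01, -1.12127550e-03,
        7.72339378e+01, -1.16173515e+01]), 'qd': array([ 0.05547458, -0.23171518, -0.15744768,  0.03880071, -0.02269557,
       -0.05780635]), 'joint_efforts': array([ 2.02825926e-03, -4.46970677e+01, -2.91247916e+01, -3.57039416e-04,
        6.23955246e-03, -9.86124803e-06]), 'position': array([ 120.45823019, -536.44933709,  403.92776019]), 'eef_rot': array([-1.79904408e+02, -1.85363056e-02,  1.26474832e+01]), 'contact_force': array([0.51083387, 0.86477527, 0.46288608]), 'wrist_torque': array([-0.0610804 ,  0.00893329,  0.01118321]), 'finger_force': 0.0, 'width': 0.9968513334628158}
```

View pics/scene.png

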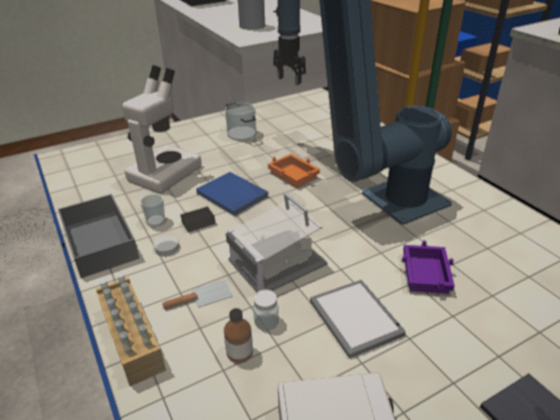

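View pics/top.png

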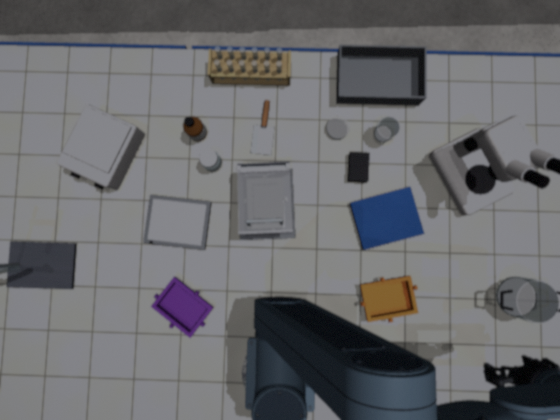

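The scene view shows the dispenser near (272,247) with the bar near (297,208). In the top view it is near (265,200), with the light pad at (178,222) on the left and the book on the right. I'll enlarge both views around the dispenser.

```bash
python3 - <<'E'
import cv2,numpy as np
a=cv2.imread("pics/scene.png")[185:295,215:335];b=cv2.imread("pics/top.png")[155:245,225:305]
f=lambda i,k:cv2.resize(i,None,fx=k,fy=k,interpolation=cv2.INTER_CUBIC)
a=f(a,3.33);b=f(b,5)
c=np.zeros((500,800,3),np.uint8);c[:a.shape[0],:400]=a[:, :400];c[:450,400:]=b
cv2.imwrite("pics/z1.png",c)
E
```

```text
(no output)
```

View pics/z1.png

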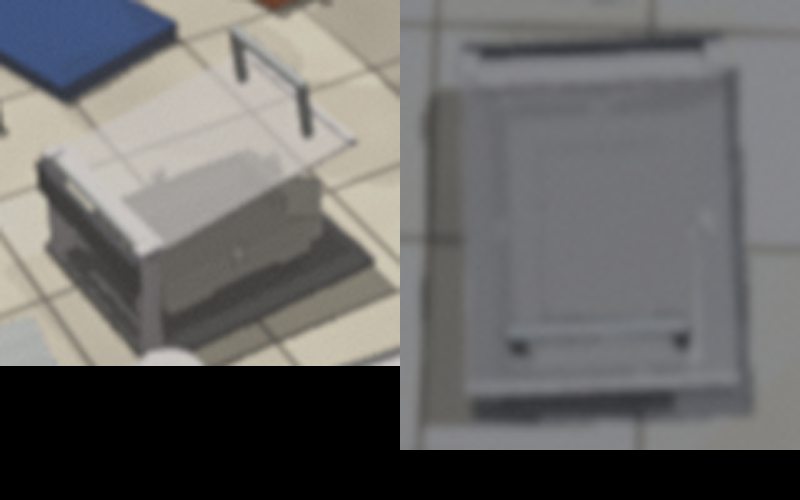

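Bar ends in the scene view are at about (285.6,194.9) and (306.6,211.4), and in the top view at (282.6,220.0) and (248.0,220.6). Next I'll triangulate them.

```bash
cat > h.py <<'E'
from workcell import *
import numpy as np,cv2
from scipy.spatial.transform import Rotation as Ro
def cam(n,s=None):
    c=calibration(n)
    if n!="wrist": return c["mtx"],c["R"],c["t"]
    s=s or sense(); T=np.eye(4);T[:3,:3]=Ro.from_euler('xyz',s["eef_rot"],degrees=True).as_matrix();T[:3,3]=s["position"]
    M=np.linalg.inv(T@c["hand_eye"]);return c["mtx"],M[:3,:3],M[:3,3]
def plane(C,uv,z):
    K,R,t=C;o=-R.T@t;d=R.T@np.linalg.solve(K,[uv[0],uv[1],1]);return o+d*(z-o[2])/d[2]
def tri(C1,u1,C2,u2):
    P=[C[0]@np.c_[C[1],C[2]] for C in(C1,C2)]
    x=cv2.triangulatePoints(P[0],P[1],np.float64(u1).reshape(2,1),np.float64(u2).reshape(2,1)).ravel();return x[:3]/x[3]
def proj(C,X):
    x=C[0]@(C[1]@np.asarray(X,float)+C[2]);return x[:2]/x[2]
E
python3 - <<'E'
from h import *
np.set_printoptions(precision=1,suppress=True)
S=cam("scene");T=cam("top")
print("barR",tri(S,(285.6,194.9),T,(282.6,220)),"barL",tri(S,(306.6,211.4),T,(248,220.6)))
print("posts scene R,L",plane(S,(228.5,232.4),112),plane(S,(260,258.6),112))
for z in(105,112):print("top rear R,L",[plane(T,(p[0]/5+145,p[1]/5+155),z) for p in((720,42),(465,45))])
# pad corners via contour
im=cv2.imread("pics/top.png");hsv=cv2.cvtColor(im,cv2.COLOR_BGR2HSV)
print("base front corners", [plane(T,(p[0]/5+145,p[1]/5+155),10) for p in((750,412),(475,415))])
print("pad",[plane(T,p,18) for p in((151,196),(211,199),(206,249),(145,246))])
E
```

```text
barR [448.5   6.6 172. ] barL [442.7  99.7 173.1]
posts scene R,L [618.4   4.3 112. ] [595.5 137.3 112. ]
top rear R,L [array([614.4,  -6.9, 105. ]), array([609., 139., 105.])]
top rear R,L [array([613.1,  -6.9, 112. ]), array([607.7, 138.1, 112. ])]
base front corners [array([404.7, -31.6,  10. ]), array([398. , 136.1,  10. ])]
pad [array([518.5, 413.4,  18. ]), array([514.3, 228.4,  18. ]), array([361.8, 237.1,  18. ]), array([365.5, 423.3,  18. ])]
```

```bash
cat >> h.py <<'E'
def go(pos,rpy,s=None):
    s=s or sense();R=Ro.from_euler('xyz',s["eef_rot"],degrees=True);G=Ro.from_euler('xyz',rpy,degrees=True)
    d=R.inv().apply(np.array(pos)-s["position"])/1000;a=(R.inv()*G).as_rotvec(degrees=True)
    print("t",d.round(4),"a",a.round(2),"| pos",s["position"].round(1),"rpy",s["eef_rot"].round(1),"F",s["contact_force"].round(1),"w",round(s["width"],3),"ff",round(s["finger_force"],1),"clk",round(s["clock"],2))
E
python3 -m pendant '[{"grip":0.5,"tx":0.05,"ty":-0.035,"tz":-0.003,"az":0},{"grip":0.5,"tx":0.09,"ty":-0.075,"tz":-0.003,"az":-10},{"grip":0.5,"tx":0.13,"ty":-0.12,"tz":-0.003,"az":-20},{"grip":0.5,"tx":0.17,"ty":-0.165,"tz":-0.003,"az":-30},{"grip":0.5,"tx":0.21,"ty":-0.21,"tz":-0.003,"az":-40}]'
python3 -c "
from h import *
go([446,53,420],[180,0,93])"
```

```text
t [ 0.4467 -0.5039 -0.0151] a [-7.000e-02 -8.000e-02 -8.035e+01] | pos [ 120.5 -536.4  403.9] rpy [-179.9   -0.    12.6] F [0.5 0.9 0.5] w 0.997 ff 0.0 clk 0.1$[0]: bad value
```

```bash

python3 -m pendant '[{"grip":0.5,"tx":0.05,"ty":-0.035,"tz":-0.003,"ax":0,"ay":0,"az":0},{"grip":0.5,"tx":0.09,"ty":-0.075,"tz":-0.003,"ax":0,"ay":0,"az":-10},{"grip":0.5,"tx":0.13,"ty":-0.12,"tz":-0.003,"ax":0,"ay":0,"az":-20},{"grip":0.5,"tx":0.17,"ty":-0.165,"tz":-0.003,"ax":0,"ay":0,"az":-30},{"grip":0.5,"tx":0.21,"ty":-0.21,"tz":-0.003,"ax":0,"ay":0,"az":-40}]'
python3 -c "
from h import *
go([446,53,420],[180,0,93])"
```

```text
clock: 0.72
position: [279.8, -283.9, 407.5]
eef_rot: [-180.0, -0.0, 52.9]
contact_force: [1.7, 0.0, 0.3]
width: 0.503
finger_force: 0.0
t [ 0.369  -0.0704 -0.0124] a [ 0.000e+00 -2.000e-02 -4.006e+01] | pos [ 279.8 -283.9  407.5] rpy [-180.    -0.    52.9] F [1.7 0.  0.3] w 0.503 ff 0.0 clk 0.72
```

```bash

python3 -m pendant '[{"grip":0.5,"tx":0.055,"ty":-0.01,"tz":-0.003,"ax":0,"ay":0,"az":-8},{"grip":0.5,"tx":0.11,"ty":-0.02,"tz":-0.006,"ax":0,"ay":0,"az":-16},{"grip":0.5,"tx":0.165,"ty":-0.03,"tz":-0.009,"ax":0,"ay":0,"az":-24},{"grip":0.5,"tx":0.22,"ty":-0.04,"tz":-0.012,"ax":0,"ay":0,"az":-32},{"grip":0.5,"tx":0.27,"ty":-0.05,"tz":-0.012,"ax":0,"ay":0,"az":-40}]'
python3 -c "
from h import *
go([446,53,420],[180,0,93])"
```

```text
clock: 1.35
position: [403.9, -38.8, 419.9]
eef_rot: [180.0, 0.0, 92.9]
contact_force: [0.5, -0.5, -0.8]
width: 0.503
finger_force: 0.0
t [ 0.0896  0.0468 -0.0001] a [ 0.04  0.02 -0.06] | pos [403.9 -38.8 419.9] rpy [180.    0.   92.9] F [ 0.5 -0.5 -0.8] w 0.503 ff 0.0 clk 1.35
```

```bash

python3 -m pendant '[{"grip":0.5,"tx":0.045,"ty":0.023,"tz":0,"ax":0,"ay":0,"az":0},{"grip":0.5,"tx":0.08,"ty":0.042,"tz":0,"ax":0,"ay":0,"az":0},{"grip":0.5,"tx":0.09,"ty":0.047,"tz":0,"ax":0,"ay":0,"az":0},{"grip":0.5,"tx":0.09,"ty":0.047,"tz":0,"ax":0,"ay":0,"az":0},{"grip":0.5,"tx":0.09,"ty":0.047,"tz":0,"ax":0,"ay":0,"az":0}]'
python3 - <<'E'
from h import *
go([446,53,327.5],[180,0,93])
C=cam("wrist");a=capture("wrist")
for y in(8,98):print(proj(C,[446,y,172.5]))
cv2.imwrite("pics/w1.png",a[...,::-1])
E
```

```text
clock: 1.98
position: [445.9, 50.4, 419.6]
eef_rot: [-180.0, 0.0, 92.6]
contact_force: [-1.0, -1.0, -0.3]
width: 0.5
finger_force: 0.0
t [0.0027 0.0003 0.0921] a [-0.04  0.03 -0.4 ] | pos [445.9  50.4 419.6] rpy [-180.     0.    92.6] F [-1.  -1.  -0.3] w 0.5 ff 0.0 clk 1.98
[277.35616721 283.62423459]
[284.02541716 146.31647491]
```

View pics/w1.png

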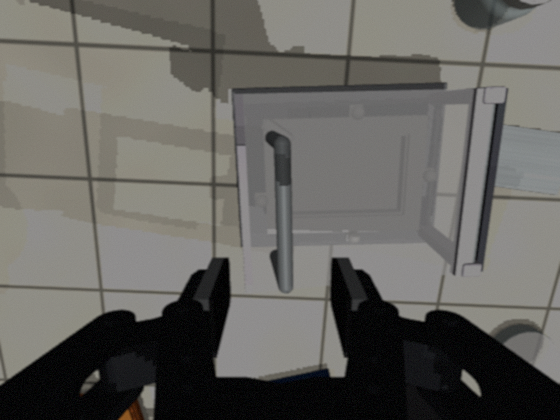

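Bar ends show at (282,140) and (287,288), with the hinge post tops at (488,95) and (468,270). The cover's front edge runs (235,92)–(245,287).

```bash
python3 - <<'E'
from h import *
np.set_printoptions(precision=1,suppress=True)
C=cam("wrist")
for n,z,p,q in(("bar",172.5,(282.5,140),(286.5,290)),("post",112,(488,95),(469,270)),("coverfront",125,(235,92),(245,287))):
    a=plane(C,p,z);b=plane(C,q,z);d=a-b;print(n,a,b,(a+b)/2,"len",np.hypot(*d[:2]),"yaw",np.degrees(np.arctan2(-d[0],d[1])))
E
```

```text
bar [445.  101.6 172.5] [452.3   3.5 172.5] [448.7  52.5 172.5] len 98.36211971176269 yaw 4.259338462215635
post [594.1 135.5 112. ] [606.7  -3.7 112. ] [600.4  65.9 112. ] len 139.69780209347516 yaw 5.143312888167033
coverfront [411.  128.8 125. ] [420.8 -20.9 125. ] [415.9  53.9 125. ] len 150.03678480235072 yaw 3.726811034737741
```

```bash

python3 -m pendant '[{"grip":0.5,"tx":0.002,"ty":0.003,"tz":0.03,"ax":0,"ay":0,"az":-1.7},{"grip":0.5,"tx":0.002,"ty":0.003,"tz":0.06,"ax":0,"ay":0,"az":-1.7},{"grip":0.5,"tx":0.002,"ty":0.003,"tz":0.085,"ax":0,"ay":0,"az":-1.7},{"grip":0.5,"tx":0.002,"ty":0.003,"tz":0.09,"ax":0,"ay":0,"az":-1.7},{"grip":0.3,"tx":0.002,"ty":0.003,"tz":0.09,"ax":0,"ay":0,"az":-1.7}]'
python3 -m pendant '[{"grip":0,"tx":0,"ty":0,"tz":0,"ax":0,"ay":0,"az":0},{"grip":0,"tx":0,"ty":0,"tz":0,"ax":0,"ay":0,"az":0},{"grip":0,"tx":0,"ty":0,"tz":0,"ax":0,"ay":0,"az":0},{"grip":0,"tx":0,"ty":0,"tz":0,"ax":0,"ay":0,"az":0},{"grip":0,"tx":0,"ty":0,"tz":0,"ax":0,"ay":0,"az":0}]'
python3 - <<'E'
from h import *
s=sense();print(s["position"],s["eef_rot"])
# plan: bar path wrt start, tool x=left, y=rear, z=down; tilt a
import math
Rr=172.4
for x in(156,158.6):
    p0=math.acos(x/Rr)
    for q in range(0,90,8):
        p=min(p0+math.radians(q),math.radians(108.5));print(x,q,"rear",round(x-Rr*math.cos(p),1),"up",round(Rr*(math.sin(p)-math.sin(p0)),1))
E
```

```text
clock: 2.65
position: [449.3, 52.8, 330.2]
eef_rot: [180.0, 0.0, 94.3]
contact_force: [0.1, -0.9, -0.3]
width: 0.316
finger_force: 0.0
clock: 3.28
position: [448.1, 53.1, 330.4]
eef_rot: [-179.9, 0.1, 94.4]
contact_force: [-6.1, -3.6, 2.0]
width: 0.093
finger_force: 58.4
[448.12939187  53.08323112 330.37659812] [-1.79853011e+02  6.35519782e-02  9.43710200e+01]
156 0 rear 0.0 up 0.0
156 8 rear 11.7 up 21.0
156 16 rear 26.3 up 40.2
156 24 rear 43.3 up 57.1
156 32 rear 62.6 up 71.5
156 40 rear 83.7 up 83.1
156 48 rear 106.2 up 91.6
156 56 rear 129.6 up 97.0
156 64 rear 153.6 up 99.0
156 72 rear 177.6 up 97.7
156 80 rear 201.2 up 93.0
156 88 rear 210.7 up 90.1
158.6 0 rear 0.0 up 0.0
158.6 8 rear 10.9 up 21.4
158.6 16 rear 24.8 up 41.1
158.6 24 rear 41.2 up 58.7
158.6 32 rear 59.9 up 73.8
158.6 40 rear 80.5 up 86.1
158.6 48 rear 102.7 up 95.5
158.6 56 rear 125.9 up 101.7
158.6 64 rear 149.8 up 104.6
158.6 72 rear 173.9 up 104.1
158.6 80 rear 197.6 up 100.3
158.6 88 rear 213.3 up 95.9
```

```bash

python3 -m pendant '[{"grip":0,"tx":0,"ty":0.004,"tz":-0.008,"ax":0,"ay":0,"az":0},{"grip":0,"tx":0,"ty":0.008,"tz":-0.016,"ax":0,"ay":0,"az":0},{"grip":0,"tx":0,"ty":0.0145,"tz":-0.026,"ax":0,"ay":0,"az":0},{"grip":0,"tx":0,"ty":0.020,"tz":-0.034,"ax":0,"ay":0,"az":0},{"grip":0,"tx":0,"ty":0.0255,"tz":-0.041,"ax":0,"ay":0,"az":0}]'
```

```text
clock: 3.9
position: [473.6, 54.9, 371.1]
eef_rot: [-179.8, 0.1, 94.4]
contact_force: [-5.6, -3.9, -2.3]
width: 0.091
finger_force: 58.3
```

```bash

python3 -m pendant '[{"grip":0,"tx":0,"ty":0.008,"tz":-0.009,"ax":0,"ay":0,"az":0},{"grip":0,"tx":0,"ty":0.0167,"tz":-0.0173,"ax":0,"ay":0,"az":0},{"grip":0,"tx":0,"ty":0.026,"tz":-0.025,"ax":0,"ay":0,"az":0},{"grip":0,"tx":0,"ty":0.0357,"tz":-0.032,"ax":0,"ay":0,"az":0},{"grip":0,"tx":0,"ty":0.046,"tz":-0.0384,"ax":0,"ay":0,"az":0}]'
python3 - <<'E'
from math import *
R=172.4
f=lambda q:((157.3-R*cos(radians(24.1+q))),R*sin(radians(24.1+q)))
b=lambda q,a:(f(q)[0]+155*sin(radians(a)),f(q)[1]+155*cos(radians(a)))
for q0,a0 in((36,0),(56,10),(76,20)):
  x0,z0=b(q0,a0);c,s=cos(radians(a0)),sin(radians(a0))
  for i in range(1,6):
    q=min(q0+4*i,86);a=min(a0+2*i,20);x,z=b(q,a);dx,dz=x-x0,z-z0
    # tool y=(c,-s) (rear,up), tool z=(-s,-c)
    print(q,a-a0,"ty %.1f tz %.1f"%(c*dx-s*dz,-s*dx-c*dz))
E
```

```text
clock: 4.53
position: [519.4, 58.3, 410.5]
eef_rot: [-179.8, 0.1, 94.4]
contact_force: [-8.5, -5.1, 6.5]
width: 0.092
finger_force: 58.9
40 2 ty 16.0 tz -5.5
44 4 ty 32.4 tz -10.1
48 6 ty 49.2 tz -13.8
52 8 ty 66.1 tz -16.4
56 10 ty 83.2 tz -18.0
60 2 ty 16.9 tz -3.6
64 4 ty 33.9 tz -6.2
68 6 ty 51.2 tz -7.8
72 8 ty 68.5 tz -8.4
76 10 ty 85.9 tz -7.9
80 0 ty 11.9 tz -1.7
84 0 ty 23.9 tz -2.5
86 0 ty 29.9 tz -2.6
86 0 ty 29.9 tz -2.6
86 0 ty 29.9 tz -2.6
```

```bash

python3 -m pendant '[{"grip":0,"tx":0,"ty":0.016,"tz":-0.0055,"ax":2,"ay":0,"az":0},{"grip":0,"tx":0,"ty":0.0324,"tz":-0.0101,"ax":4,"ay":0,"az":0},{"grip":0,"tx":0,"ty":0.0492,"tz":-0.0138,"ax":6,"ay":0,"az":0},{"grip":0,"tx":0,"ty":0.0661,"tz":-0.0164,"ax":8,"ay":0,"az":0},{"grip":0,"tx":0,"ty":0.0832,"tz":-0.018,"ax":10,"ay":0,"az":0}]'
```

```text
clock: 5.15
position: [603.3, 64.5, 429.3]
eef_rot: [-169.9, 0.1, 94.3]
contact_force: [-5.8, -5.7, 3.8]
width: 0.093
finger_force: 58.5
```

```bash

python3 -m pendant '[{"grip":0,"tx":0,"ty":0.0169,"tz":-0.0036,"ax":2,"ay":0,"az":0},{"grip":0,"tx":0,"ty":0.0339,"tz":-0.0062,"ax":4,"ay":0,"az":0},{"grip":0,"tx":0,"ty":0.0512,"tz":-0.0078,"ax":6,"ay":0,"az":0},{"grip":0,"tx":0,"ty":0.0685,"tz":-0.0084,"ax":8,"ay":0,"az":0},{"grip":0,"tx":0,"ty":0.0859,"tz":-0.0079,"ax":10,"ay":0,"az":0}]'
python3 -m pendant '[{"grip":0,"tx":0,"ty":0.008,"tz":-0.001,"ax":0,"ay":0,"az":0},{"grip":0,"tx":0,"ty":0.016,"tz":-0.002,"ax":0,"ay":0,"az":0},{"grip":0,"tx":0,"ty":0.022,"tz":-0.0023,"ax":0,"ay":0,"az":0},{"grip":0,"tx":0,"ty":0.026,"tz":-0.0025,"ax":0,"ay":0,"az":0},{"grip":0,"tx":0,"ty":0.026,"tz":-0.0025,"ax":0,"ay":0,"az":0}]'
```

```text
clock: 5.78
position: [689.4, 70.8, 422.4]
eef_rot: [-160.0, 0.1, 94.3]
contact_force: [-3.5, -4.9, 5.6]
width: 0.091
finger_force: 58.8
clock: 6.4
position: [712.9, 72.4, 416.7]
eef_rot: [-159.8, 0.1, 94.3]
contact_force: [-10.3, -5.8, 9.6]
width: 0.087
finger_force: 59.3
```

```bash

python3 -m pendant '[{"grip":0,"tx":0,"ty":0.002,"tz":0,"ax":0,"ay":0,"az":0},{"grip":0,"tx":0,"ty":0.003,"tz":0,"ax":0,"ay":0,"az":0},{"grip":0,"tx":0,"ty":0.003,"tz":0,"ax":0,"ay":0,"az":0},{"grip":0.15,"tx":0,"ty":0.002,"tz":0,"ax":0,"ay":0,"az":0},{"grip":0.3,"tx":0,"ty":0.001,"tz":0,"ax":0,"ay":0,"az":0}]'
python3 -m pendant '[{"grip":0.3,"tx":0,"ty":0,"tz":0,"ax":0,"ay":0,"az":0},{"grip":0.3,"tx":0,"ty":0,"tz":-0.015,"ax":0,"ay":0,"az":0},{"grip":0.3,"tx":0,"ty":0,"tz":-0.04,"ax":0,"ay":0,"az":0},{"grip":0.3,"tx":0,"ty":0,"tz":-0.07,"ax":0,"ay":0,"az":0},{"grip":0.3,"tx":0,"ty":0,"tz":-0.1,"ax":0,"ay":0,"az":0}]'
python3 - <<'E'
from h import *
a=capture("scene");b=capture("top")
f=lambda i,k:cv2.resize(i,None,fx=k,fy=k,interpolation=cv2.INTER_CUBIC)
a=f(a[140:320,205:335],3);b=f(b[140:250,200:310],3.6)
c=np.zeros((540,800,3),np.uint8);c[:a.shape[0],:390]=a;c[:396,400:796]=b
cv2.imwrite("pics/z2.png",c[...,::-1])
go([430,62,520],[180,0,94.3])
E
```

```text
clock: 7.02
position: [715.3, 73.6, 415.1]
eef_rot: [-160.2, -0.0, 94.3]
contact_force: [-0.1, -0.3, -0.8]
width: 0.3
finger_force: 0.0
clock: 7.65
position: [749.7, 76.6, 507.9]
eef_rot: [-160.1, -0.0, 94.4]
contact_force: [0.1, 0.1, 0.6]
width: 0.299
finger_force: 0.0
t [ 0.0099 -0.3048  0.098 ] a [-19.61   0.04   0.07] | pos [749.9  76.5 510. ] rpy [-160.4    0.    94.4] F [0.  0.4 0.2] w 0.299 ff 0.0 clk 7.75
```

View pics/z2.png

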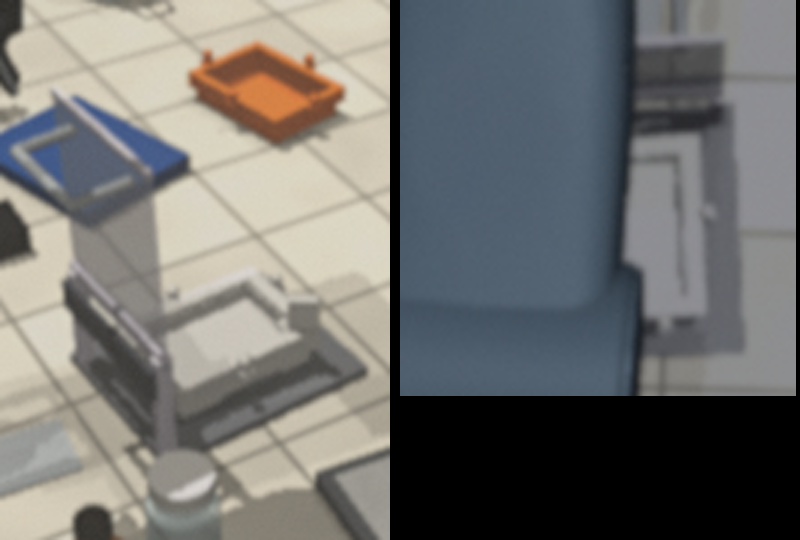

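The crop shows the cover upright against its stop with the bar behind it. The tray is exposed and its ear is at scene pixel (306,243). I'll move over the cover towards the ear.

```bash

python3 -m pendant '[{"grip":0.45,"tx":0.002,"ty":-0.05,"tz":0.005,"ax":-4,"ay":0,"az":0},{"grip":0.45,"tx":0.004,"ty":-0.105,"tz":0.025,"ax":-8,"ay":0,"az":0},{"grip":0.45,"tx":0.006,"ty":-0.16,"tz":0.045,"ax":-12,"ay":0,"az":0},{"grip":0.45,"tx":0.008,"ty":-0.215,"tz":0.065,"ax":-16,"ay":0,"az":0},{"grip":0.45,"tx":0.01,"ty":-0.27,"tz":0.085,"ax":-19.6,"ay":0,"az":0}]'
python3 - <<'E'
from h import *
S=cam("scene");e=plane(S,(306,243.4),78);print("ear",e)
y=np.radians(4.3);c=np.array([506.5,57.5]);print("ear if centred",c+np.array([[np.cos(y),-np.sin(y)],[np.sin(y),np.cos(y)]])@[-62,45.5])
go([e[0],e[1],360],[180,0,148])
E
```

```text
clock: 8.38
position: [464.0, 65.0, 518.3]
eef_rot: [-179.7, -0.0, 94.4]
contact_force: [0.4, -0.9, 1.2]
width: 0.453
finger_force: 0.0
ear [447.09288483 109.86374184  78.        ]
ear if centred [441.26298965  98.22324251]
t [ 0.046  -0.0127  0.1584] a [ -0.25  -0.14 -53.63] | pos [464.   65.  518.3] rpy [-179.7   -0.    94.4] F [ 0.4 -0.9  1.2] w 0.453 ff 0.0 clk 8.38
```

```bash

python3 -m pendant '[{"grip":0.45,"tx":0.013,"ty":-0.006,"tz":0.04,"ax":0,"ay":0,"az":-10.5},{"grip":0.45,"tx":0.026,"ty":-0.012,"tz":0.08,"ax":0,"ay":0,"az":-21},{"grip":0.45,"tx":0.04,"ty":-0.017,"tz":0.12,"ax":0,"ay":0,"az":-31.5},{"grip":0.45,"tx":0.04,"ty":-0.017,"tz":0.15,"ax":0,"ay":0,"az":-42},{"grip":0.45,"tx":0.04,"ty":-0.017,"tz":0.16,"ax":0,"ay":0,"az":-52.5}]'
python3 - <<'E'
from h import *
go([444,104,240],[180,0,148])
C=cam("wrist");np.save("c1.npy",np.array([*C],dtype=object),allow_pickle=True);a=capture("wrist");cv2.imwrite("pics/w2.png",a[...,::-1])
E
```

```text
clock: 9.0
position: [443.7, 103.7, 356.7]
eef_rot: [-179.6, -0.5, 147.2]
contact_force: [0.1, -0.5, 0.4]
width: 0.446
finger_force: 0.0
t [-0.0012  0.0011  0.1166] a [-0.35 -0.54 -0.77] | pos [443.7 103.7 356.7] rpy [-179.6   -0.5  147.2] F [ 0.1 -0.5  0.4] w 0.446 ff 0.0 clk 9.0Traceback (most recent call last):
  File "<stdin>", line 3, in <module>
ValueError: could not broadcast input array from shape (3,3) into shape (3,)
```

```bash

python3 - <<'E'
from h import *
C=cam("wrist");print(proj(C,[444,104,84]));a=capture("wrist");cv2.imwrite("pics/w2.png",a[...,::-1])
E
```

```text
[282.41063039 214.96931745]
```

View pics/w2.png

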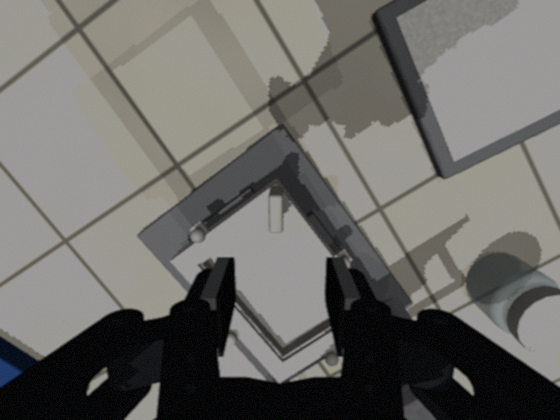

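The ear's top face spans about (270–283, 195–232), centre (276.5,213), and its length runs along the tool's x axis.

```bash

python3 - <<'E'
from h import *
C=cam("wrist");e=plane(C,(276.5,213),84);print(e);a=plane(C,(276.5,195),84)-plane(C,(276,232),84);print(np.hypot(*a[:2]),np.degrees(np.arctan2(a[1],a[0])))
go([e[0],e[1],229],[180,0,148])
E
```

```text
[440.37108986 101.25300521  84.        ]
26.83601573434401 146.77060039176098
t [ 0.0004 -0.003   0.1273] a [-0.37 -0.57 -0.37] | pos [443.8 103.6 356.2] rpy [-179.6   -0.6  147.6] F [-0.4 -0.3 -0.5] w 0.455 ff 0.0 clk 9.05
```

```bash

python3 -m pendant '[{"grip":0.45,"tx":0,"ty":-0.003,"tz":0.035,"ax":-0.3,"ay":-0.5,"az":-0.3},{"grip":0.45,"tx":0,"ty":-0.003,"tz":0.07,"ax":-0.3,"ay":-0.5,"az":-0.3},{"grip":0.45,"tx":0,"ty":-0.003,"tz":0.1,"ax":-0.3,"ay":-0.5,"az":-0.3},{"grip":0.45,"tx":0,"ty":-0.003,"tz":0.12,"ax":-0.3,"ay":-0.5,"az":-0.3},{"grip":0.45,"tx":0,"ty":-0.003,"tz":0.126,"ax":-0.3,"ay":-0.5,"az":-0.3}]'
python3 - <<'E'
from h import *
go([440.4,101.3,229.5],[180,0,147.6])
a=capture("wrist");cv2.imwrite("pics/w3.png",a[...,::-1])
C=cam("wrist");print(proj(C,[440.4,101.3,84]))
E
```

```text
clock: 9.68
position: [442.0, 100.8, 232.5]
eef_rot: [-180.0, 0.1, 147.0]
contact_force: [-0.4, -0.7, 0.8]
width: 0.453
finger_force: 0.0
t [ 0.0016 -0.0005  0.003 ] a [-0.01  0.06 -0.58] | pos [442.  100.8 232.5] rpy [-1.80e+02  1.00e-01  1.47e+02] F [-0.4 -0.7  0.8] w 0.453 ff 0.0 clk 9.68
[277.69383946 300.21292967]
```

View pics/w3.png

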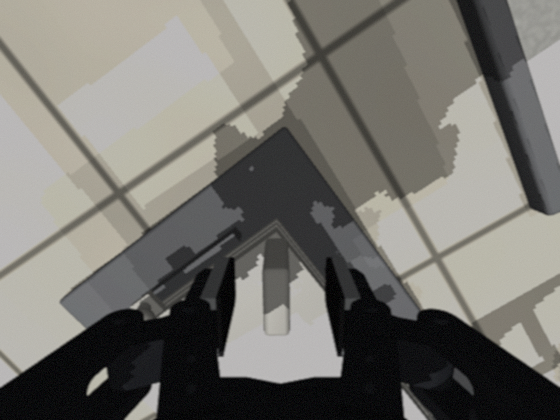

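The ear is centred between the fingers, about 1.5 mm to the left (u=276 against 281), so I'll correct that, go 3 mm lower and close.

```bash

python3 -m pendant '[{"grip":0.3,"tx":0,"ty":-0.0015,"tz":0.003,"ax":0,"ay":0,"az":-0.3},{"grip":0.2,"tx":0,"ty":-0.0015,"tz":0.003,"ax":0,"ay":0,"az":-0.3},{"grip":0.1,"tx":0,"ty":-0.0015,"tz":0.003,"ax":0,"ay":0,"az":-0.3},{"grip":0,"tx":0,"ty":-0.0015,"tz":0.003,"ax":0,"ay":0,"az":-0.3},{"grip":0,"tx":0,"ty":-0.0015,"tz":0.003,"ax":0,"ay":0,"az":-0.3}]'
python3 -m pendant '[{"grip":0,"tx":0,"ty":0,"tz":0,"ax":0,"ay":0,"az":0},{"grip":0,"tx":0,"ty":0,"tz":0,"ax":0,"ay":0,"az":0},{"grip":0,"tx":0,"ty":0,"tz":0,"ax":0,"ay":0,"az":0},{"grip":0,"tx":0,"ty":0,"tz":0,"ax":0,"ay":0,"az":0},{"grip":0,"tx":0,"ty":0,"tz":0,"ax":0,"ay":0,"az":0}]'
python3 - <<'E'
import numpy as np
p=np.array([-.1699,.183])
for t in range(1,12):
    c,s=np.cos(np.radians(t)),np.sin(np.radians(t));print(t,(p-np.array([c*p[0]+s*p[1],-s*p[0]+c*p[1]])).round(4))
E
```

```text
clock: 10.35
position: [442.5, 99.5, 231.4]
eef_rot: [179.9, 0.3, 147.4]
contact_force: [-1.8, -0.3, 5.9]
width: 0.101
finger_force: 58.9
clock: 10.98
position: [442.5, 99.5, 231.4]
eef_rot: [179.9, 0.2, 147.4]
contact_force: [-0.8, -0.7, 5.0]
width: 0.103
finger_force: 58.9
1 [-0.0032 -0.0029]
2 [-0.0065 -0.0058]
3 [-0.0098 -0.0086]
4 [-0.0132 -0.0114]
5 [-0.0166 -0.0141]
6 [-0.0201 -0.0168]
7 [-0.0236 -0.0193]
8 [-0.0271 -0.0219]
9 [-0.0307 -0.0243]
10 [-0.0344 -0.0267]
11 [-0.038  -0.0291]
```

```bash

python3 -m pendant '[{"grip":0,"tx":-0.0032,"ty":0,"tz":-0.0029,"ax":0,"ay":1,"az":0},{"grip":0,"tx":-0.0065,"ty":0,"tz":-0.0058,"ax":0,"ay":2,"az":0},{"grip":0,"tx":-0.0098,"ty":0,"tz":-0.0086,"ax":0,"ay":3,"az":0},{"grip":0,"tx":-0.0132,"ty":0,"tz":-0.0114,"ax":0,"ay":4,"az":0},{"grip":0,"tx":-0.0166,"ty":0,"tz":-0.0141,"ax":0,"ay":5,"az":0}]'
```

```text
clock: 11.6
position: [456.2, 90.4, 244.8]
eef_rot: [180.0, -4.9, 147.4]
contact_force: [0.9, -1.2, -3.3]
width: 0.104
finger_force: 58.3
```

```bash

python3 -m pendant '[{"grip":0,"tx":-0.0032,"ty":0,"tz":-0.0029,"ax":0,"ay":1,"az":0},{"grip":0,"tx":-0.0065,"ty":0,"tz":-0.0058,"ax":0,"ay":2,"az":0},{"grip":0,"tx":-0.0098,"ty":0,"tz":-0.0086,"ax":0,"ay":3,"az":0},{"grip":0,"tx":-0.0132,"ty":0,"tz":-0.0114,"ax":0,"ay":4,"az":0},{"grip":0,"tx":-0.0166,"ty":0,"tz":-0.0141,"ax":0,"ay":5,"az":0}]'
python3 - <<'E'
from h import *
a=capture("scene")[190:290,215:335];w=capture("wrist")
c=np.zeros((420,800,3),np.uint8);c[:333,:400]=cv2.resize(a,(400,333),interpolation=cv2.INTER_CUBIC);c[:300,400:]=cv2.resize(w,(400,300))
cv2.imwrite("pics/z3.png",c[...,::-1])
E
```

```text
clock: 12.22
position: [470.6, 81.0, 257.7]
eef_rot: [180.0, -10.0, 147.5]
contact_force: [-3.1, 0.5, 0.2]
width: 0.107
finger_force: 59.1
```

View pics/z3.png

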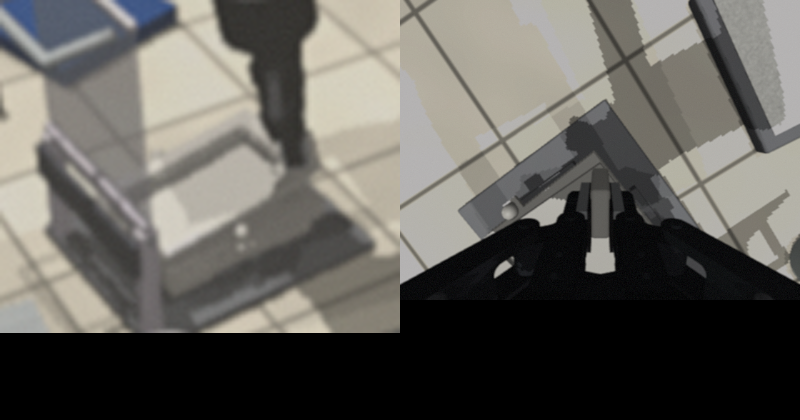

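The tray's ear corner is visibly up with the rear right still low, so I'll lift straight and then level.

```bash

python3 -m pendant '[{"grip":0,"tx":0.0015,"ty":0,"tz":-0.008,"ax":0,"ay":0,"az":0},{"grip":0,"tx":0.0035,"ty":0,"tz":-0.02,"ax":0,"ay":0,"az":0},{"grip":0,"tx":0.006,"ty":0,"tz":-0.034,"ax":0,"ay":0,"az":0},{"grip":0,"tx":0.0085,"ty":0,"tz":-0.048,"ax":0,"ay":0,"az":0},{"grip":0,"tx":0.0106,"ty":0,"tz":-0.06,"ax":0,"ay":0,"az":0}]'
python3 -m pendant '[{"grip":0,"tx":0.007,"ty":0,"tz":-0.008,"ax":0,"ay":-2,"az":0},{"grip":0,"tx":0.014,"ty":0,"tz":-0.016,"ax":0,"ay":-4,"az":0},{"grip":0,"tx":0.021,"ty":0,"tz":-0.023,"ax":0,"ay":-6,"az":0},{"grip":0,"tx":0.028,"ty":0,"tz":-0.03,"ax":0,"ay":-8,"az":0},{"grip":0,"tx":0.034,"ty":0,"tz":-0.037,"ax":0,"ay":-10,"az":0}]'
python3 - <<'E'
from h import *
go([0,0,0],[180,0,147.4])
w=capture("wrist");a=capture("scene")[150:290,215:335];b=capture("top")[140:260,140:310]
c=np.zeros((560,800,3),np.uint8);c[:420,:360]=cv2.resize(a,(360,420),interpolation=cv2.INTER_CUBIC);c[:280,400:773]=cv2.resize(w,(373,280));c[280:,400:797]=cv2.resize(b,(397,280))
cv2.imwrite("pics/z4.png",c[...,::-1])
E
```

```text
clock: 12.95
position: [471.0, 81.1, 319.8]
eef_rot: [179.9, -9.7, 147.5]
contact_force: [0.2, -0.5, -1.6]
width: 0.108
finger_force: 58.9
clock: 13.58
position: [447.4, 96.0, 361.1]
eef_rot: [179.9, 0.3, 147.5]
contact_force: [-0.0, 0.3, -1.5]
width: 0.103
finger_force: 58.9
t [ 0.3275 -0.3219  0.3591] a [0.06 0.3  0.06] | pos [447.4  96.  361.1] rpy [179.9   0.3 147.5] F [-0.   0.3 -1.5] w 0.103 ff 58.9 clk 13.57
```

View pics/z4.png

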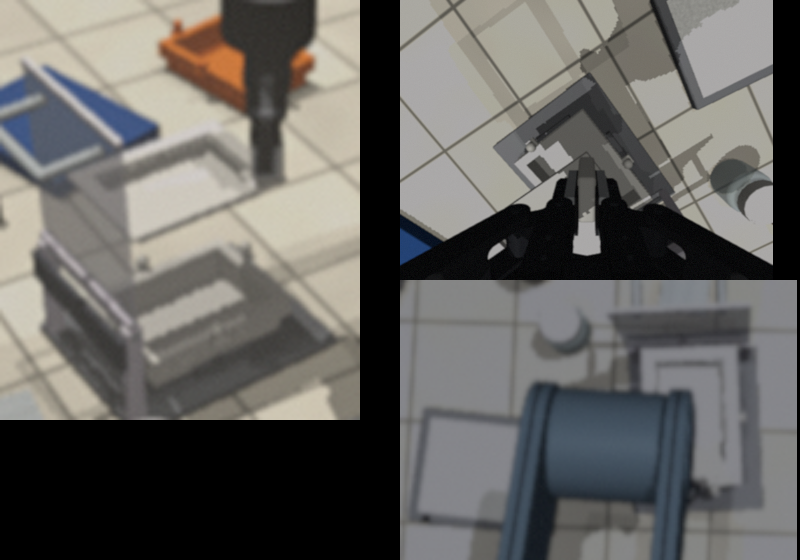

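The tray is in the air, the stack is seated, and the cover is still up. Next I'll carry it to the pad.

```bash

python3 -m pendant '[{"grip":0,"tx":0.01,"ty":0.009,"tz":0,"ax":0,"ay":-0.3,"az":0},{"grip":0,"tx":0.03,"ty":0.027,"tz":0,"ax":0,"ay":-0.3,"az":0},{"grip":0,"tx":0.055,"ty":0.05,"tz":0,"ax":0,"ay":-0.3,"az":0},{"grip":0,"tx":0.08,"ty":0.073,"tz":0.005,"ax":0,"ay":-0.3,"az":0},{"grip":0,"tx":0.105,"ty":0.096,"tz":0.01,"ax":0,"ay":-0.3,"az":0}]'
python3 -m pendant '[{"grip":0,"tx":0.025,"ty":0.023,"tz":0.006,"ax":0,"ay":0,"az":0},{"grip":0,"tx":0.05,"ty":0.046,"tz":0.013,"ax":0,"ay":0,"az":0},{"grip":0,"tx":0.075,"ty":0.069,"tz":0.02,"ax":0,"ay":0,"az":0},{"grip":0,"tx":0.093,"ty":0.086,"tz":0.027,"ax":0,"ay":0,"az":0},{"grip":0,"tx":0.101,"ty":0.093,"tz":0.032,"ax":0,"ay":0,"az":0}]'
python3 -m pendant '[{"grip":0,"tx":0,"ty":0,"tz":0,"ax":0,"ay":0,"az":0},{"grip":0,"tx":0,"ty":0,"tz":0,"ax":0,"ay":0,"az":0},{"grip":0,"tx":0,"ty":0,"tz":0,"ax":0,"ay":0,"az":0},{"grip":0,"tx":0,"ty":0,"tz":0,"ax":0,"ay":0,"az":0},{"grip":0,"tx":0,"ty":0,"tz":0,"ax":0,"ay":0,"az":0}]'
python3 - <<'E'
from h import *
go([374.8,366.2,318],[180,0,147.4])
a=capture("scene");w=capture("wrist");b=capture("top")[140:290,120:310]
S=cam("scene")
# expected rim corners if level (top face of rim)
s=sense();g=s["position"]-[0,0,155];y=np.radians(s["eef_rot"][2]-143.7);R=np.array([[np.cos(y),-np.sin(y)],[np.sin(y),np.cos(y)]])
a=a.copy()
P=[proj(S,[*(g[:2]+R@(np.array(k)-[-62,45.5])),g[2]-24]) for k in((-75,55),(75,55),(75,-55),(-75,-55))]
print(np.round(P,1))
a=a[190:380,225:415];k=560/190
a=cv2.resize(a,(560,560),interpolation=cv2.INTER_CUBIC)
for p in P: cv2.circle(a,(int((p[0]-225)*k),int((p[1]-190)*k)),4,(255,0,0),1)
c=np.zeros((560,800,3),np.uint8);c[:,:560]=a;c[:190,560:]=cv2.resize(b,(240,190));c[200:380,560:]=cv2.resize(w,(240,180))
cv2.imwrite("pics/z5.png",c[...,::-1])
E
```

```text
clock: 14.35
position: [410.5, 234.6, 349.8]
eef_rot: [180.0, 0.4, 147.4]
contact_force: [-0.1, -0.0, -1.2]
width: 0.103
finger_force: 58.9
clock: 14.98
position: [375.4, 367.1, 316.7]
eef_rot: [-180.0, 0.4, 147.5]
contact_force: [0.8, -0.4, -1.5]
width: 0.105
finger_force: 58.9
clock: 15.6
position: [376.4, 365.4, 317.9]
eef_rot: [179.9, 0.5, 147.4]
contact_force: [-0.1, 0.4, -2.2]
width: 0.104
finger_force: 58.9
t [ 0.0018 -0.0002 -0.0002] a [0.07 0.49 0.01] | pos [376.4 365.4 317.9] rpy [179.9   0.5 147.4] F [-0.1  0.4 -2.2] w 0.104 ff 58.9 clk 15.6
[[401.7 275. ]
 [349.3 302.8]
 [317.7 272.9]
 [368.4 248.6]]
```

View pics/z5.png

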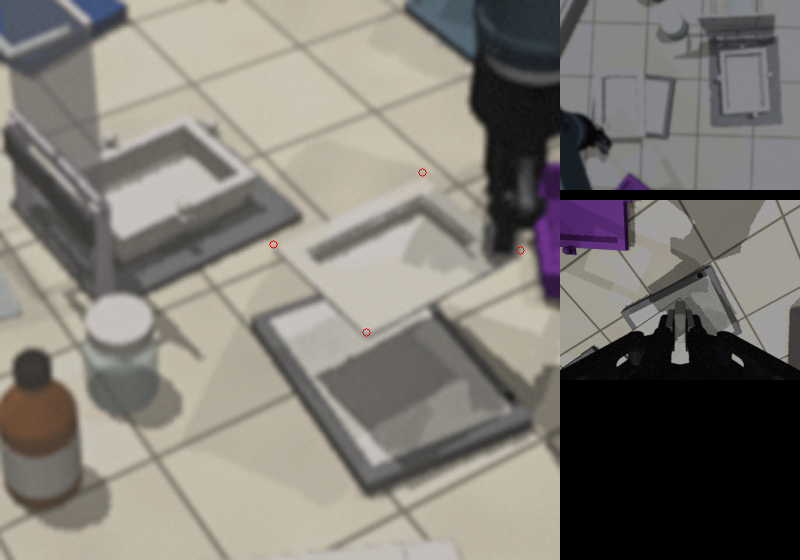

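The tray hangs over the pad within about 1 cm. Its front corners sit about 6–9 mm below the predicted marks, e.g. (420,185) against (422,172), which is a tilt of about 2.5°. I'll trim that and settle.

```bash

python3 -m pendant '[{"grip":0,"tx":-0.0027,"ty":0,"tz":0,"ax":0,"ay":1,"az":0},{"grip":0,"tx":-0.0054,"ty":0,"tz":0,"ax":0,"ay":2,"az":0},{"grip":0,"tx":-0.0054,"ty":0,"tz":0,"ax":0,"ay":2,"az":0},{"grip":0,"tx":-0.0054,"ty":0,"tz":0,"ax":0,"ay":2,"az":0},{"grip":0,"tx":-0.0054,"ty":0,"tz":0,"ax":0,"ay":2,"az":0}]'
python3 -m pendant '[{"grip":0,"tx":0,"ty":0,"tz":0,"ax":0,"ay":0,"az":0},{"grip":0,"tx":0,"ty":0,"tz":0,"ax":0,"ay":0,"az":0},{"grip":0,"tx":0,"ty":0,"tz":0,"ax":0,"ay":0,"az":0},{"grip":0,"tx":0,"ty":0,"tz":0,"ax":0,"ay":0,"az":0},{"grip":0,"tx":0,"ty":0,"tz":0,"ax":0,"ay":0,"az":0}]'
python3 -c "
from workcell import *
print(sign_off())"
```

```text
clock: 16.38
position: [380.8, 362.8, 317.7]
eef_rot: [179.9, -1.5, 147.5]
contact_force: [-1.0, -0.0, -1.8]
width: 0.1
finger_force: 58.9
clock: 17.0
position: [380.8, 362.8, 317.7]
eef_rot: [179.9, -1.5, 147.5]
contact_force: [0.6, 0.2, -1.6]
width: 0.105
finger_force: 58.9
the job is handed in; nothing more can be done
None
```

I opened the cover against its stop, peeled off only the top tray ear-first, and handed in at 17.0 s with it held still, roughly level and about 10 cm above the pad's middle; the sign-off returned no verdict.

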